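Clamp a drum shell with a square key

ROBOT

A 6-joint arm with a two-finger parallel gripper is mounted at the origin on the work surface. World frame = base frame: x ahead of the robot, y to its left, z up, the work surface at z = 0. Lengths are in m, angles in rad, forces in N, time in s.
With the tool pointing down it reaches from about 0.3 to 0.75 m from the base axis. Payload 8.5 kg.
Tool frame: the origin (TCP) lies midway between the tips of the shut fingers; the grasp point (between the pads) lies 19 mm behind it; x points along the fingers, y is the direction in which the jaws open and shut, and the axes are right-handed (so a half turn about x gives the same grasp; the last joint's range is limited). The gripper opens to 88 mm and grips with 3 to 60 N. Pads are 18 mm wide; open, the fingers measure 123 mm over their backs; the gripper's body (75 mm by 187 mm) begins 45 mm behind the grasp point.
Start: joints at [-1.457, 0.381, 1.297, -0, 1.464, -0.215], TCP at [0.178, -0.521, 0.239] pointing down, gripper open.
Joint ranges: [-3.11, 3.11], [-0.89, 2.33], [0.22, 2.48], [-1.42, 4.56], [0.17, 2.85], [-2.88, 2.88]. Speed limits (rad/s): [2.39, 2.39, 3.14, 3.14, 3.14, 3.14].

INTERFACE

Orientations are given as a unit quaternion [x, y, z, w].
In Python, from rig import bot gives the robot as it stands. The module is installed in compiled form; this text tells all that it offers. Calls block until the motion is done:
- bot.goto(position, orientation): joint-space move of the TCP to a pose.
- bot.move_straight(position, frame=None, vel=0.15, contact_N=None): straight line of the TCP; frame=None keeps the orientation; vel is the mean speed in m/s. With contact_N (N) it stops when the force on the tool has changed by that much, and returns True; else False.
- bot.move_j(angles): joint-space move.
- bot.set_gripper(opening): finger opening in m; the grip force is fixed at half the most; returns when the fingers have stopped.
- bot.pause(seconds).
- bot.solve_ik(position, orientation): joint angles nearest the present ones, or None.
- bot.grab_frame(name): name is "scene" or "top" or "wrist"; returns the picture (420x560x3 uint8, red, green, blue); there is no depth.
- bot.camera_model(name): a dict with "mtx" (3x3 intrinsics, pixels), "world_to_cam" (4x4, takes a point from world to camera coordinates). Camera axes: x right, y up, looking along -z (the intrinsics and any distortion apply to the point x, -y, -z); pixel columns grow to the right and rows downward; lengths in m; the calibration is good to about 2 mm. A picture is of the moment at which its call begins: read the wrist's pose just before it. camera_model takes no time and is no camera call; for the wrist camera it gives the pose at the moment of the call.
A pose or a line that the arm cannot do raises bot.IKError and nothing moves.
- bot.job_done(): hands the job in, once; it reports no verdict.
Readings, each from a call of its own:
- bot.current_t(): time.
- bot.current_q(): joint angles.
- bot.current_joint_vel(): joint speeds.
- bot.current_effort(): joint torques, N m.
- bot.current_position(): TCP position.
- bot.current_tool_rot(): TCP orientation.
- bot.current_force(): force on the tool from outside, world axes, zero at the start.
- bot.current_torque(): the same for the moment, N m.
- bot.current_finger_gap(): finger opening in m.
Only numpy, scipy, OpenCV 4.12 (cv2) and the standard library are available. Lean on these libraries where they do the work, as an engineer would, in place of code of your own. Each camera call takes 0.05 s, during which the arm holds its last target. There are 200 camera calls.

TASK

Clamp the drum shell for edge work: take the red T-handled square key out of its wooden stand and push its tip down through the yellow-ringed hole in the blue clamp head until the hidden catch lets go and the jaw springs against the shell, pressing it against the two white posts. Then put the key fully home in the square socket and turn it clockwise until it stops, red pointer at the green dot. Let go of the key, leaving it upright and fully home in the socket, and do not disturb the other things on the bench.

Things in the scene. Friction and masses are not known exactly. Their poses are not given: they have to be found in the camera images.
- key: Square key. Steel shank 12 x 12 mm square, its lowest 5 mm a round cone narrowing to 7 mm; total height 84 mm. On top a red T-bar handle 64 mm long (along the key's x), 14 mm wide (along its y), 24 mm high, from 60 to 84 mm above the tip. Origin at the centre of the tip, z up along the shank; the square's sides are parallel to x and y. Weighs about 0.1 kg. At the start it stands upright in the stand.
- key_tip (a point): Centre of the key's tip (the same point as the key's origin).
- stand: Fixed wooden block 75 x 75 x 45 mm with a square hole in its top, 14.4 mm wide and 30 mm deep, in which the key stands loosely. Origin at the centre of the underside.
- board: Fixed plywood clamping board, 210 mm (x) by 390 mm (y, from -200 to +190), 18 mm thick, origin on its underside. At its -y end two white posts (58 mm high) against which the shell must rest; at its +y end the blue clamp head, 160 x 118 mm, its flat top 60 mm above the bench; in that top the access hole and the socket, 90 mm apart in x. Nothing on the board stands higher than 90 mm (shell top 88 mm).
- access_hole (a point): Centre of the round access hole, at the level of the blue top. 22 mm across, ringed in yellow, on the board's +x side. An orange catch lies 20 mm below the top. It must be pushed down at least 4.5 mm to let go (tip 24.5 mm below the top; its stop is 30 mm below), against a spring and friction of roughly 5 to 10 N in all.
- catch (a joint): Travel of the hidden catch, m: 0 up (holding the jaw back), 0.010 fully down, lets go past 0.0045. Once the jaw has sprung, the jaw keeps it about 0.004 down.
- jaw (a joint): Travel of the sprung wooden jaw towards the posts (the board's -y), m: about 0 held back at the start; when the catch is tripped its spring (about 22 to 17 N) drives it within half a second against the shell and the shell against the posts, where it stops at about 0.022. 0.030 is the end of its slide.
- jaw_face (a point): Upper edge of the jaw's shell-side face, in the middle.
- socket (a point): Centre of the mouth of the square socket in the turning steel plug, 62 mm above the bench (2 mm proud of the blue top), on the board's -x side. The socket is 14 mm square and 22 mm deep with a flat floor; its sides are parallel to this point's x and y, and it turns with the plug. x points along the red pointer; z is up.
- lock (a joint): Turn of the plug, rad, growing CLOCKWISE seen from above: starts between 0 and 0.25, stop at 1.047 (60 degrees), where the red pointer meets the green dot and a finger stands behind the jaw. While the jaw is held back the plug jams at about 0.5. Friction about 0.12 N m; it stays where it is left. The key has about 0.18 rad of play in the socket either way.
- shell: Pale wooden drum shell, an open ring 180 mm across, 7 mm wall, 70 mm high, loose on the board (about 0.3 kg), 10 to 16 mm short of the posts at the start. Origin at the centre of its underside.
- nest (a point): Where the centre of the shell's underside lies when the shell rests against both posts (on the board's upper face).
- mallet: Bystander: hammer with a pale handle, lying. Leave it alone.
- screwdriver: Bystander: orange-handled screwdriver, lying. Leave it alone.
- glue: Bystander: yellow glue bottle, 60 across, 150 tall, standing; sizes in mm. Leave it alone.
- hoop: Bystander: steel drum hoop, 150 across, 14 high, lying flat; sizes in mm. Leave it alone.
- tin: Bystander: open aluminium tin, 80 across, 75 tall, standing; sizes in mm. Leave it alone.
- offcut: Bystander: wooden offcut 100 x 45 x 22, lying; sizes in mm. Leave it alone.
- lug: Bystander: small steel cylinder, 18 across, 50 long, lying; sizes in mm. Leave it alone.

How it is judged:
By the outcome, as a careful person would: the job done as asked, in the order asked, and still so for the second after the job is handed in, with the robot touching nothing.
It also fails if it takes over 51 s, if anything falls off the work surface, if the arm or the gripper's body presses on something with over 40 N, if the wrist force passes 120 N, or if a joint passes its speed limit or range.

## Working session

There is one attempt and no reset: what is moved stays moved. The work goes in short steps, each a Python script; the robot and the scene stay as the last script left them, time stands still between calls to the robot, and variables do not carry over. Pictures are saved under pics/ and viewed, about 8 in all and at most 12, crops included, and the job is handed in when it is done.

```bash
mkdir -p pics
python3 - <<'E'
from rig import bot
import cv2,numpy as np
ims=[]
for n in("top","scene","wrist"):
    im=bot.grab_frame(n); cv2.imwrite(f"pics/{n}0.png",im[:,:,::-1]); m=bot.camera_model(n); print(n,m.keys(),np.round(m["mtx"],1).tolist(),np.round(m["world_to_cam"],4).tolist())
print(bot.current_t(),bot.current_tool_rot(),bot.current_position(),bot.current_finger_gap())
E
```

```text
top dict_keys(['mtx', 'world_to_cam']) [[378.9, 0.0, 282.3], [0.0, 378.9, 207.2], [0.0, 0.0, 1.0]] [[-0.0057, -1.0, 0.0056, 0.0319], [0.9906, -0.0048, 0.1367, -0.5387], [-0.1366, 0.0063, 0.9906, -1.0193], [0.0, 0.0, 0.0, 1.0]]
scene dict_keys(['mtx', 'world_to_cam']) [[428.6, 0.0, 274.8], [0.0, 428.6, 213.2], [0.0, 0.0, 1.0]] [[0.4628, 0.8865, -0.0032, -0.2919], [-0.6851, 0.3599, 0.6333, 0.3424], [0.5626, -0.2909, 0.7739, -1.5338], [0.0, 0.0, 0.0, 1.0]]
wrist dict_keys(['mtx', 'world_to_cam']) [[365.3, 0.0, 281.6], [0.0, 365.3, 212.8], [0.0, 0.0, 1.0]] [[0.3228, -0.9465, -0.0005, -0.5499], [0.8967, 0.306, -0.3197, 0.0429], [0.3028, 0.1027, 0.9475, -0.3908], [0.0, 0.0, 0.0, 1.0]]
0.15 [ 0.69758846  0.11609448 -0.69755683  0.11535544] [ 0.17757323 -0.5203443   0.23830459] 0.08773578545511865
```

View pics/top0.png

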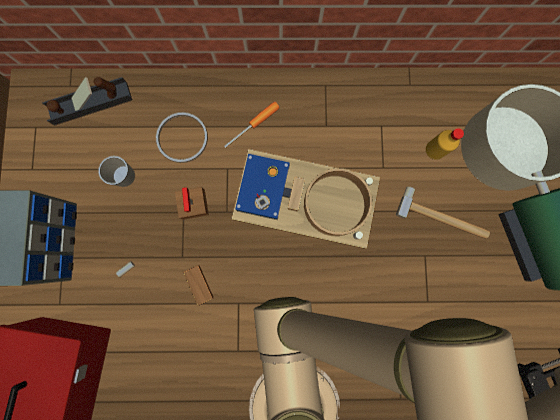

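View pics/scene0.png

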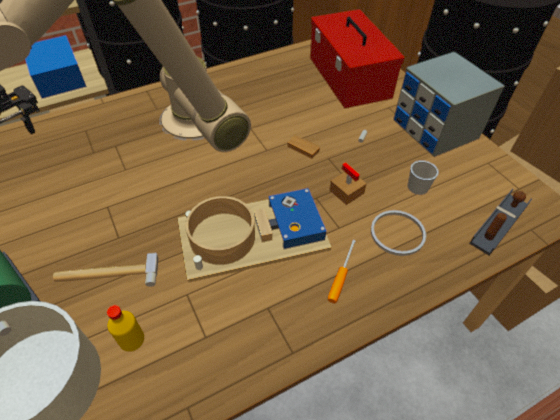

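```bash
cat > h.py <<'E'
from rig import bot
import cv2, numpy as np
from scipy.spatial.transform import Rotation as Ro
def ray(cam,uv,z):
    """pixels -> world points on plane z; cam = camera_model dict"""
    T=cam["world_to_cam"]; R=T[:3,:3]; o=-R.T@T[:3,3]
    uv=np.atleast_2d(uv).astype(float)
    p=np.c_[uv,np.ones(len(uv))]@np.linalg.inv(cam["mtx"]).T
    d=(p*[1,-1,-1])@R
    return o+d*((z-o[2])/d[:,2])[:,None]
def proj(cam,P):
    T=cam["world_to_cam"]; c=np.atleast_2d(P)@T[:3,:3].T+T[:3,3]
    q=(c*[1,-1,-1])@cam["mtx"].T
    return q[:,:2]/q[:,2:]
def down(a):
    """tool down, jaw axis (tool y) at world yaw a"""
    x=np.array([0,0,-1.]); y=np.array([np.cos(a),np.sin(a),0])
    return Ro.from_matrix(np.c_[x,y,np.cross(x,y)]).as_quat()
def hsv(im): return cv2.cvtColor(im,cv2.COLOR_RGB2HSV)
def snap(name,out):
    cam=bot.camera_model(name); im=bot.grab_frame(name)
    cv2.imwrite(f"pics/{out}.png",im[:,:,::-1]); return cam,im
def jawyaw():
    y=Ro.from_quat(bot.current_tool_rot()).as_matrix()[:,1]; return np.arctan2(y[1],y[0])
E
python3 - <<'E'
from h import *
c=bot.camera_model("top")
for n,uv,z in[("key",(185.5,200),.099),("hole",(273,172),.06),("socket",(262,202),.062),("shell",(337,201),.088)]: print(n,ray(c,uv,z).round(3))
print("jaw yaw",jawyaw())
w=bot.camera_model("wrist");T=w["world_to_cam"];o=-T[:3,:3].T@T[:3,3]
print("cam rel tcp, tool frame",Ro.from_quat(bot.current_tool_rot()).as_matrix().T@(o-bot.current_position()))
print("look",-T[2,:3], "jaw y",Ro.from_quat(bot.current_tool_rot()).as_matrix().round(2))
E
```

```text
key [[0.551 0.284 0.099]]
hole [[0.634 0.054 0.06 ]]
socket [[0.55  0.085 0.062]]
shell [[ 0.548 -0.116  0.088]]
jaw yaw -1.2419974801328344
cam rel tcp, tool frame [-1.45389531e-01  1.03057948e-04 -8.41926577e-02]
look [-0.30275745 -0.10274639 -0.94751312] jaw y [[-0.    0.32 -0.95]
 [ 0.   -0.95 -0.32]
 [-1.   -0.   -0.  ]]
```

Run:
```python
from h import *
for a in(-np.pi/2,np.pi/2): print(a,bot.solve_ik([.56,.17,.24],down(a)))
bot.goto([.56,.17,.24],down(-np.pi/2)); bot.pause(.2)
cam,im=snap("wrist","w1"); print(bot.current_t(),bot.current_position())
np.savez("w1.npz",im=im,**cam)
```

```text
-1.5707963267948966 [ 9.25821096e-02  4.42323595e-01  1.19308483e+00 -4.44089210e-16
  1.50618423e+00  1.66337844e+00]
1.5707963267948966 [ 9.25821096e-02  4.42323595e-01  1.19308483e+00 -4.44089210e-16
  1.50618423e+00 -1.47821422e+00]
3.1833 [0.56010052 0.16966819 0.23998934]
```

View pics/w1.png

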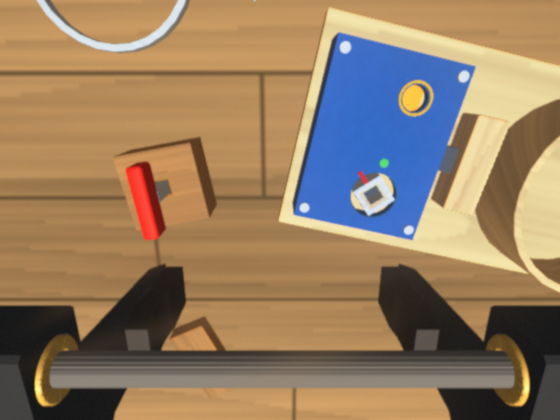

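Run:
```python
from h import *
d=np.load("w1.npz"); im=d["im"]; cam=dict(mtx=d["mtx"],world_to_cam=d["world_to_cam"])
H=hsv(im); h,s,v=[H[...,i].astype(int) for i in range(3)]
def big(m):
    n,l,st,c=cv2.connectedComponentsWithStats(m.astype(np.uint8)); i=1+np.argmax(st[1:,4]); return l==i,c[i],st[i]
red=((h<6)|(h>174))&(s>170)&(v>70); red,c,st=big(red); print("red",c,st)
print(np.percentile(v[red],[5,20,40,50,60,80,95]))
r=cv2.minAreaRect(np.argwhere(red)[:,::-1].astype(np.float32)); print(r, ray(cam,cv2.boxPoints(r),.099).round(4))
# yellow ring
m=(h>17)&(h<32)&(s>170)&(v>100)&(np.arange(560)[None]>380)&(np.arange(420)[:,None]<140)
m,c,st=big(m); cn=max(cv2.findContours(m.astype(np.uint8),0,1)[0],key=cv2.contourArea); e=cv2.fitEllipse(cn); print("ring",st,e,ray(cam,e[0],.06))
# green
m=(h>45)&(h<80)&(s>120); m,c,st=big(m); g=ray(cam,c,.06)[0]; print("green",c,st,g)
# red pointer
m=((h<8)|(h>172))&(s>120)&(np.arange(560)[None]>300); m,c,st=big(m); p=ray(cam,c,.063)[0];print("ptr",c,st,p)
# screws: blue board corners
m=(h>105)&(h<125)&(s>120)&(v>50); m,c,st=big(m)
hull=cv2.convexHull(np.argwhere(m)[:,::-1].astype(np.float32)); b=cv2.boxPoints(cv2.minAreaRect(hull)); print("blue",ray(cam,b,.06).round(4))
ap=cv2.approxPolyDP(hull,8,True)[:,0]; print("poly",ap,ray(cam,ap,.06).round(4))
a=im[90:250,100:240]; k=im[130:250,310:450]
cv2.imwrite("pics/crop1.png",np.hstack([cv2.resize(x,None,fx=n,fy=n,interpolation=2)for x,n in((a[:150,20:120],3.),)]+[cv2.resize(k[30:105,20:120],(600,450),interpolation=2)][:1])[:,:,::-1])
```

```text
red [145.41748131 200.17941346] [ 126  163   39   77 1739]
[107. 111. 232. 248. 252. 253. 253.]
((145.93775939941406, 201.01658630371094), (76.65463256835938, 23.83379554748535), 75.0685806274414) [[0.5861 0.2942 0.099 ]
 [0.591  0.2754 0.099 ]
 [0.528  0.2661 0.099 ]
 [0.5224 0.2863 0.099 ]]
ring [403  86  20  24 334] ((412.2720031738281, 97.38463592529297), (16.165592193603516, 24.648780822753906), 20.47041130065918) [[0.63791487 0.05851329 0.06      ]]
green [383.45283019 162.56603774] [380 159   8   8  53] [0.58207447 0.07806809 0.06      ]
ptr [362.96226415 177.8490566 ] [359 172   9  12  53] [0.56875408 0.09617769 0.063     ]
blue [[0.5343 0.1598 0.06  ]
 [0.688  0.1247 0.06  ]
 [0.6623 0.0104 0.06  ]
 [0.4992 0.027  0.06  ]]
poly [[473.  67.]
 [411. 238.]
 [294. 212.]
 [339.  33.]] [[0.6619 0.0109 0.06  ]
 [0.5088 0.0451 0.06  ]
 [0.5353 0.158  0.06  ]
 [0.6875 0.1232 0.06  ]]
```

View pics/crop1.png

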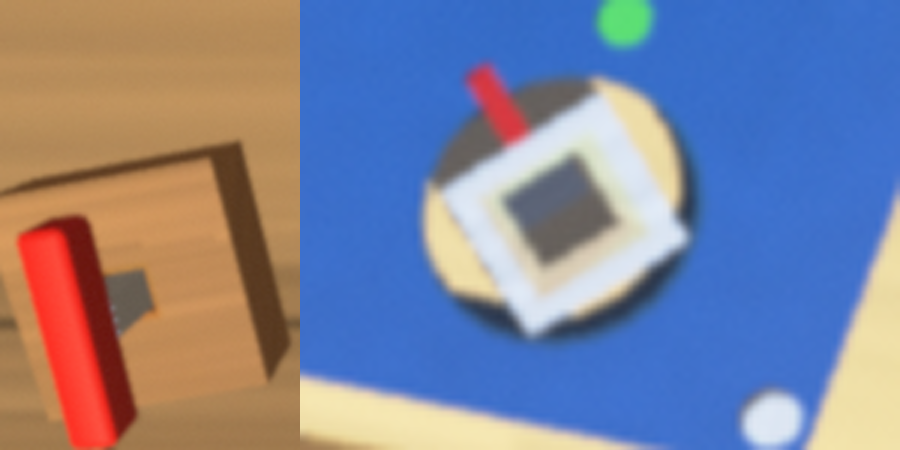

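```bash
cat >> h.py <<'E'
def big(m):
    n,l,st,c=cv2.connectedComponentsWithStats(m.astype(np.uint8)); i=1+np.argmax(st[1:,4]); return l==i,c[i],st[i]
def handle(cam,im,z):
    """bright top face of the red T-bar -> centre, yaw of its long axis, size"""
    H=hsv(im).astype(int); m=((H[...,0]<8)|(H[...,0]>172))&(H[...,1]>150)&(H[...,2]>180)
    m,c,st=big(m); pts=ray(cam,np.argwhere(m)[:,::-1],z)[:,:2].astype(np.float32)
    r=cv2.minAreaRect(pts); b=cv2.boxPoints(r); e=[b[1]-b[0],b[2]-b[1]]; e=max(e,key=np.linalg.norm)
    return np.array(r[0]),np.arctan2(e[1],e[0]),r[1]
def head(cam,im,g):
    """hole centre and socket mouth centre (world xy) searched near guesses g=[hole,socket]"""
    H=hsv(im).astype(int); yy,xx=np.mgrid[:im.shape[0],:im.shape[1]]; out=[]
    blue=(H[...,0]>100)&(H[...,0]<130)&(H[...,1]>100)
    P=ray(cam,np.c_[xx.ravel(),yy.ravel()],.06)[:,:2].reshape(*xx.shape,2)
    m=(np.linalg.norm(P-g[0],axis=2)<.022)&(H[...,0]>8)&(H[...,0]<35)&(H[...,1]>150)
    m,c,st=big(m); hp=cv2.convexHull(np.argwhere(m)[:,::-1].astype(np.float32))[:,0]
    hw=ray(cam,hp,.06)[:,:2].astype(np.float32); e=cv2.minEnclosingCircle(hw); out.append((np.array(e[0]),e[1]))
    m=(np.linalg.norm(P-g[1],axis=2)<.0125)&(H[...,2]<150)
    m,c,st=big(m); w=ray(cam,np.argwhere(m)[:,::-1],.062)[:,:2].astype(np.float32); r=cv2.minAreaRect(w); b=cv2.boxPoints(r); e=b[1]-b[0]
    out.append((np.array(r[0]),r[1],np.arctan2(e[1],e[0]))); return out
E
python3 - <<'E'
from h import *
d=np.load("w1.npz"); im=d["im"]; cam=dict(mtx=d["mtx"],world_to_cam=d["world_to_cam"])
k=handle(cam,im,.099); print("key",k)
s=ray(cam,(373.3,195),.062)[0,:2]; hd=head(cam,im,[np.array([.637,.056]),s]); print(s,hd)
print("sock->ptr yaw",np.degrees(np.arctan2(*(np.array([.56875,.09618])-s)[::-1])),"->green",np.degrees(np.arctan2(*(np.array([.58207,.07807])-s)[::-1])), "dist",np.linalg.norm(hd[0][0]-s),"axis",np.degrees(np.arctan2(*(hd[0][0]-s)[::-1])))
c=ray(cam,[(440-300,188),(290,95),(390,238),(232,335)]/np.array(6.)+[330,160],.062)[:,:2]; print("white corners",c.round(4),c.mean(0))
for a in np.radians([-180,-135,-120,-90,-60,-45,0,45,60,90,120]): 
    q=bot.solve_ik([s[0],s[1],.12],down(a)); print(round(np.degrees(a)),None if q is None else np.round(q,2))
E
```

```text
key (array([0.55534124, 0.28399822]), np.float32(0.12554215), (0.06303505599498749, 0.01340822409838438))
[0.55239032 0.08530905] [(array([0.64545536, 0.05537626]), 0.004785506520420313), (array([0.55262911, 0.08576765]), (0.012772908434271812, 0.012899989262223244), np.float32(-0.9948254))]
sock->ptr yaw 33.60390298652644 ->green -13.707139476358885 dist 0.0977602889261351 axis -17.829501206414886
white corners [[0.5559 0.1039]
 [0.5704 0.0822]
 [0.5479 0.0649]
 [0.5321 0.088 ]] [0.55157152 0.08475707]
-180 None
-135 [-0.06  0.51  1.45 -0.    1.18  2.3 ]
-120 [-0.06  0.51  1.45 -0.    1.18  2.04]
-90 [-0.06  0.51  1.45 -0.    1.18  1.51]
-60 [-0.06  0.51  1.45 -0.    1.18  0.99]
-45 [-0.06  0.51  1.45 -0.    1.18  0.73]
0 [-0.06  0.51  1.45 -0.    1.18 -0.06]
45 [-0.06  0.51  1.45 -0.    1.18 -0.84]
60 [-0.06  0.51  1.45 -0.    1.18 -1.11]
90 [-0.06  0.51  1.45 -0.    1.18 -1.63]
120 [-0.06  0.51  1.45 -0.    1.18 -2.15]
```

Run:
```python
from h import *
k=np.array([.5553,.2840]); a=.1255-np.pi/2
bot.goto([*k,.16],down(a)); bot.pause(.15)
cam,im=snap("wrist","w2"); print(bot.current_t(),handle(cam,im,.099))
bot.set_gripper(.05)
bot.move_straight([*k,.068],vel=.12)
bot.set_gripper(0); print("gap",bot.current_finger_gap(),bot.current_force())
bot.move_straight([*k,.155],vel=.12); print("gap",bot.current_finger_gap(),bot.current_force())
cam,im=snap("wrist","w3"); print(bot.current_position(),handle(cam,im,.155+.031),bot.current_t())
```

```text
4.0 (array([0.55569708, 0.28537256]), np.float32(0.12871642), (0.062000129371881485, 0.013381775468587875))
gap 0.01375247771831126 [-0.44735536  0.60684314  0.69092083]
gap 0.013474319096034785 [ 0.09708239 -0.66920539 -0.52556757]
[0.55488288 0.28386044 0.15399518] (array([0.5669176 , 0.28521556]), np.float32(0.1270927), (0.041111648082733154, 0.01305439043790102)) 7.1833
```

View pics/w3.png

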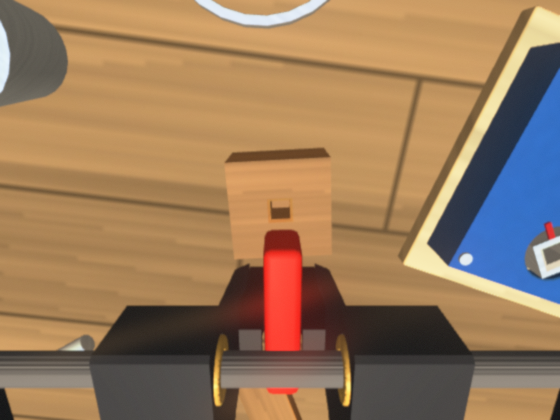

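Run:
```python
from h import *
bot.goto([.545,.14,.156],down(np.radians(-75))); bot.pause(.15)
cam,im=snap("wrist","w4"); np.savez("w4.npz",im=im,**cam); print(bot.current_t(),bot.current_position())
for p in ([.638,.0585,.06],[.5526,.0857,.062]): print(proj(cam,p))
```

```text
8.0167 [0.54501366 0.14118979 0.15579136]
[[444.08866239 115.78243665]]
[[360.77171907 227.12524674]]
```

View pics/w4.png

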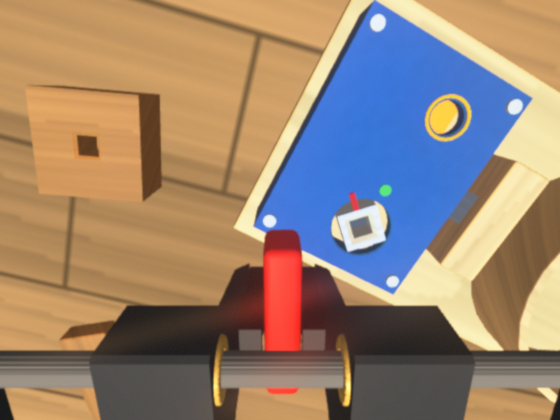

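Run:
```python
from h import *
for f,gp in(("w1",(415,98)),("w4",(448,117))):
    d=np.load(f+".npz"); im=d["im"]; cam=dict(mtx=d["mtx"],world_to_cam=d["world_to_cam"])
    H=hsv(im).astype(int); yy,xx=np.mgrid[:420,:560]
    nb=~((H[...,0]>100)&(H[...,0]<130)&(H[...,1]>100))&(np.hypot(xx-gp[0],yy-gp[1])<30)
    m,c,st=big(nb); hp=cv2.convexHull(np.argwhere(m)[:,::-1].astype(np.float32))[:,0]
    w=ray(cam,hp,.06)[:,:2].astype(np.float32); e=cv2.fitEllipse(w); print(f,st,"hole",e)
    s=np.array([.5526,.0857]) 
    if f=="w4": s=ray(cam,(360.5,227.5),.062)[0,:2]
    yyP=ray(cam,np.c_[xx.ravel(),yy.ravel()],.062)[:,:2].reshape(420,560,2)
    m=(np.linalg.norm(yyP-s,axis=2)<.0125)&(H[...,2]<150); m,c,st=big(m)
    w=ray(cam,np.argwhere(m)[:,::-1],.062)[:,:2].astype(np.float32); r=cv2.minAreaRect(w); b=cv2.boxPoints(r); ed=b[1]-b[0]
    print("sock",s,r,np.degrees(np.arctan2(ed[1],ed[0]))%90,"dist",np.linalg.norm(np.array(e[0])-r[0]))
```

```text
w1 [398  79  36  38 997] hole ((0.6375000476837158, 0.05586376413702965), (0.030208440497517586, 0.030406320467591286), 107.19477844238281)
sock [0.5526 0.0857] ((0.5526291131973267, 0.08576764911413193), (0.012772908434271812, 0.012899989262223244), 33.000877380371094) 33.000706 dist 0.08998509797359074
w4 [ 424   93   48   49 1657] hole ((0.6374878883361816, 0.05587814375758171), (0.030049266293644905, 0.030300140380859375), 178.17446899414062)
sock [0.55228443 0.08579202] ((0.5527359843254089, 0.08604540675878525), (0.012556681409478188, 0.012732164934277534), 33.525970458984375) 33.52592 dist 0.089960819196109
```

Run:
```python
from h import *
h=np.array([.6375,.0559])
bot.move_straight([*h,.156],vel=.15); bot.pause(.1)
f0=bot.current_force(); print("f0",f0,bot.current_position())
print(bot.move_straight([*h,.0975],vel=.08,contact_N=12),bot.current_position(),bot.current_force()-f0)
for z in(.092,.089,.0865,.0855):
    c=bot.move_straight([*h,z],vel=.03,contact_N=25); print(z,c,bot.current_position().round(4),(bot.current_force()-f0).round(2),round(bot.current_t(),2))
    if c: break
bot.pause(.5); print((bot.current_force()-f0).round(2))
bot.move_straight([*h,.156],vel=.12); print(bot.current_finger_gap())
bot.goto([.545,.14,.156],down(np.radians(-75))); bot.pause(.15)
cam,im=snap("wrist","w5"); np.savez("w5.npz",im=im,**cam); print(bot.current_t(),bot.current_position())
```

```text
f0 [-0.00239239 -0.79186498 -0.73797102] [0.63704499 0.05659662 0.15621285]
False [0.63780138 0.05586934 0.0980324 ] [0.01372339 0.53372132 0.30459999]
0.092 False [0.638  0.0559 0.0929] [0.49 1.19 5.7 ] 10.32
0.089 False [0.6382 0.0558 0.0905] [0.63 1.01 9.65] 10.57
0.0865 False [0.6384 0.0554 0.0874] [ 2.3  -1.42  5.86] 10.82
0.0855 False [0.6383 0.0555 0.0861] [ 1.93 -0.76  5.88] 11.07
[ 1.66 -2.12  6.05]
0.013617762855252782
13.075 [0.54570928 0.13924835 0.15558009]
```

View pics/w5.png

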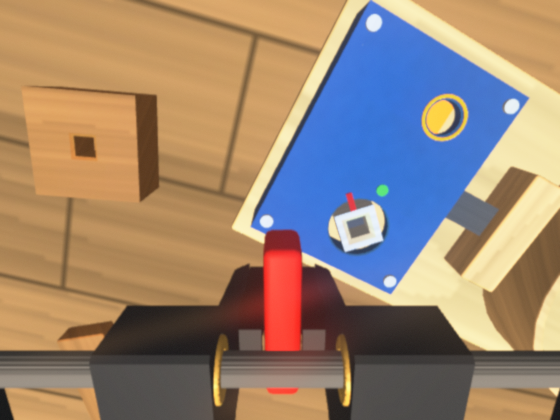

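Run:
```python
from h import *
s=np.array([.5524,.0858]); q=down(np.radians(-56.7))
bot.goto([*s,.135],q); bot.pause(.15)
f0=bot.current_force(); p=bot.current_position(); print(p,bot.current_torque().round(2))
for z in(.113,.108,.1,.0945,.0925):
    c=bot.move_straight([*s,z],vel=.04,contact_N=15); print(z,c,bot.current_position().round(4),(bot.current_force()-f0).round(2),bot.current_torque().round(2),round(bot.current_t(),2))
    if c: break
```

```text
[0.55256297 0.08651799 0.1354097 ] [-0.01  0.02 -0.01]
0.113 False [0.5525 0.0858 0.113 ] [ 0.16 -0.49  0.21] [ 0.02 -0.    0.01] 14.41
0.108 False [0.5523 0.0858 0.1078] [ 0.28 -0.49 -0.26] [-0.04 -0.05 -0.01] 14.68
0.1 False [0.5523 0.0858 0.0997] [ 0.35 -0.29  1.15] [-0.07 -0.02 -0.02] 15.03
0.0945 False [0.5523 0.0858 0.0942] [ 0.12 -0.44  0.34] [-0.07 -0.   -0.  ] 15.32
0.0925 False [0.5527 0.0858 0.093 ] [ 0.48 -0.59  5.46] [-0.04  0.06  0.01] 15.57
```

Run:
```python
from h import *
s=np.array([.5524,.0858]); 
for d in list(range(10,51,10))+[54,57,60,62]:
    bot.goto([*s,.0932],down(np.radians(-56.7-d))); t=bot.current_torque(); print(d,np.degrees(jawyaw()).round(1),t.round(3),bot.current_force().round(1),bot.current_position().round(4),round(bot.current_t(),2))
    if abs(t[2])>.6: break
bot.pause(.2);print(bot.current_torque().round(3))
cam,im=snap("wrist","w6")
```

```text
10 -66.5 [-0.674 -0.075  0.06 ] [ 0.3 -3.5  0.1] [0.5525 0.0854 0.0932] 15.86
20 -76.4 [-1.123 -0.037  0.04 ] [ 0.3 -4.5 -0.3] [0.5524 0.0853 0.0931] 16.15
30 -86.5 [-1.212  0.018  0.075] [ 0.  -6.3 -0.8] [0.5524 0.0852 0.0932] 16.44
40 -96.5 [-1.328  0.135  0.04 ] [-0.2 -6.7  1.1] [0.5523 0.0852 0.0932] 16.73
50 -106.5 [-1.354  0.202  0.036] [-0.7 -6.8  1. ] [0.5523 0.0851 0.0932] 17.02
54 -110.4 [-1.31   0.213  0.095] [-0.4 -7.   1.9] [0.5522 0.0851 0.0932] 17.27
57 -113.4 [-1.353  0.296  0.108] [-1.1 -7.4  1.3] [0.5522 0.0851 0.0932] 17.52
60 -116.4 [-1.3    0.288  0.155] [-1.8 -7.8  1. ] [0.5522 0.0851 0.0932] 17.77
62 -118.4 [-1.343  0.319  0.263] [-1.8 -7.   1.6] [0.5522 0.0851 0.0932] 18.02
[-1.287  0.294  0.211]
```

View pics/w6.png

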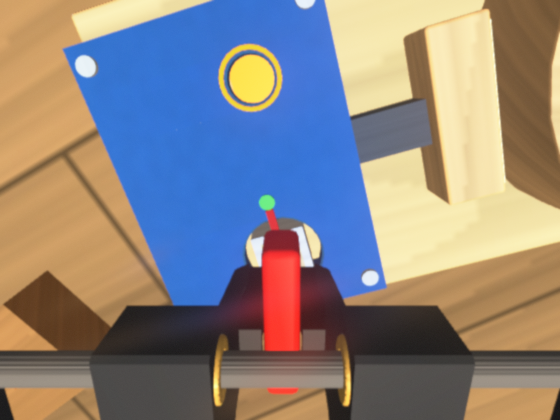

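Run:
```python
from h import *
s=np.array([.5524,.0858]); 
for d in (64,66,68,70):
    bot.goto([*s,.0932],down(np.radians(-56.7-d))); bot.pause(.1); t=bot.current_torque(); print(d,np.degrees(jawyaw()).round(1),t.round(3),bot.current_position().round(4),round(bot.current_t(),2))
    if abs(t[2])>.5: break
cam,im=snap("wrist","w7"); np.savez("w7.npz",im=im,**cam)
H=hsv(im).astype(int); m=(H[...,0]>45)&(H[...,0]<80)&(H[...,1]>120); _,c,st=big(m); g=ray(cam,c,.06)[0]
yy,xx=np.mgrid[:420,:560]; m=((H[...,0]<8)|(H[...,0]>172))&(H[...,1]>120)&(yy<c[1]+28)&(np.hypot(xx-c[0],yy-c[1])<32); m,c2,st=big(m); p=ray(cam,c2,.063)[0]
ss=np.array([.5527,.0859]); print(c,c2,st,"green yaw",np.degrees(np.arctan2(*(g[:2]-ss)[::-1])),"ptr yaw",np.degrees(np.arctan2(*(p[:2]-ss)[::-1])))
```

```text
64 -120.4 [-1.233  0.289  0.256] [0.5521 0.0852 0.0932] 18.62
66 -122.4 [-1.101  0.357  0.398] [0.5521 0.0853 0.0932] 18.98
68 -124.4 [-1.023  0.411  0.49 ] [0.552  0.0853 0.0932] 19.32
70 -126.4 [-1.001  0.33   0.485] [0.552  0.0853 0.0932] 19.68
[259.04519774 203.92655367] [267.84795322 222.2748538 ] [260 211  18  21 171] green yaw -14.849396326824849 ptr yaw -17.40361583921884
```

Run:
```python
from h import *
s=np.array([.5522,.0853]); 
bot.goto([*s,.0932],down(np.radians(-56.7-65))); print(bot.current_torque().round(3))
bot.move_straight([*s,.0918],vel=.02,contact_N=8); print(bot.current_position(),bot.current_force().round(1))
bot.set_gripper(.045); bot.pause(.2); print(bot.current_finger_gap(),bot.current_position(),bot.current_force().round(1))
bot.move_straight([*s,.17],vel=.12)
bot.goto([.53,.15,.24],down(np.radians(-90))); bot.pause(.2)
cam,im=snap("wrist","w8"); np.savez("w8.npz",im=im,**cam); print(handle(cam,im,.124),bot.current_t())
```

```text
[-0.935  0.19   0.29 ]
[0.5524543  0.08513375 0.09306486] [-3.2 -4.7 10.4]
0.045013813681554625 [0.55220338 0.08530471 0.09179146] [0.2 0.7 0.2]
(array([0.55215913, 0.08636155]), np.float32(-0.4918253), (0.013260017149150372, 0.06267442554235458)) 22.5917
```

View pics/w8.png

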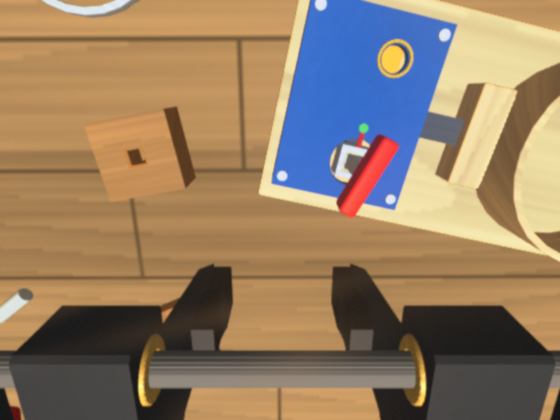

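Run:
```python
from h import *
d=np.load("w8.npz"); im=d["im"]; cam=dict(mtx=d["mtx"],world_to_cam=d["world_to_cam"])
H=hsv(im).astype(int); yy,xx=np.mgrid[:420,:560]; m=((H[...,0]<8)|(H[...,0]>172))&(H[...,1]>120)&(np.hypot(xx-361,yy-140)<9); m,c,st=big(m); p=ray(cam,c,.063)[0,:2]
m=(H[...,0]>45)&(H[...,0]<80)&(H[...,1]>120); _,c,_=big(m); g=ray(cam,c,.06)[0,:2]; ss=np.array([.5527,.0859])
for v in(p,g): print(np.degrees(np.arctan2(*(v-ss)[::-1])))
bot.goto([.2,-.45,.26],down(-1.24)); bot.pause(.1)
_,t=snap("top","top9"); _,sc=snap("scene","scene9"); print(bot.current_t())
a=cv2.imread("pics/top0.png")
df=cv2.absdiff(a,t[:,:,::-1]).max(2)
for x,y,w,h,n in cv2.connectedComponentsWithStats((df>45).astype(np.uint8))[2][1:]:
    if n>6 and y<310: print("diff",x,y,w,h,n)
cv2.imwrite("pics/fin.png",np.vstack([cv2.resize(t[140:260,170:400],(690,360)),cv2.resize(sc[180:290,170:400],(690,240)[0:2])])[:,:,::-1])
```

```text
-14.683777749920312
-14.95441994411298
25.225
diff 344 168 8 2 9
diff 312 171 23 16 75
diff 341 171 36 59 536
diff 253 187 16 24 204
diff 298 187 41 49 288
diff 182 188 9 24 152
diff 290 189 9 11 78
diff 190 201 3 3 7
diff 288 208 8 3 12
diff 287 297 22 5 36
diff 262 300 5 3 7
diff 247 303 22 10 62
diff 283 303 19 5 26
diff 298 305 7 5 19
diff 267 309 44 61 646
diff 290 309 14 6 42
```

View pics/fin.png

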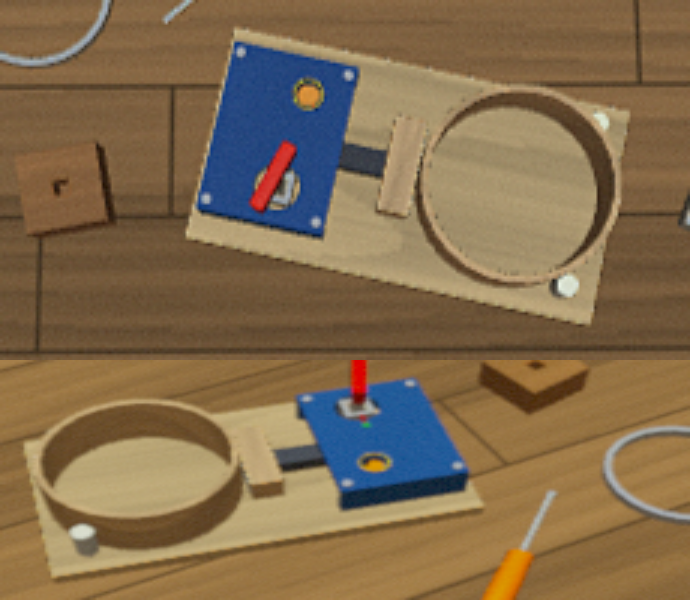

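Everything checks out: the shell rests against both posts with the jaw touching it, the pointer is on the green dot, the key is upright, and none of the other objects moved. I'm handing the job in.

```bash
python3 -c "
from rig import bot
print(bot.job_done(),bot.current_t())"
```

```text
the job is handed in; nothing more can be done
the job is handed in; nothing more can be done
```

The shell is clamped and the job is handed in, at about 25 s of the 51 s allowed. I lifted the key from the stand and pushed its tip about 27 mm down the access hole. The force peaked at about 10 N, then dropped as the catch let go. I then put the key in the socket down to its floor, turned it clockwise to the stop, pressed it home, let go and moved the arm clear.

**Last checks:**
- **Lock:** the pointer is at -14.7° and the green dot at -15.0°. The turning torque levelled off at about 0.49 N m, which I read as the stop. Over the last few degrees the handle may have been slipping in the pads.
- **Key:** the handle top measures 63 x 13 mm and is centred over the socket within about 1 mm, so the key is upright. The floor contact height (tip at 40 mm) means it is fully home. It was last pressed down with about 10 N before I let go, and I did not measure its depth again after that.
- **Shell:** the final pictures show it against both posts with the jaw pressing on it.
- **Other objects:** comparing the top view before and after, only the key, jaw, shell, plug and arm changed.

No check failed. The wrist showed about 7 N of sideways load and 1.3 N m of side torque while turning. Both went when I let go.

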